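# Release and push off a terminal cover

### The arm

A 7-joint arm with a two-finger parallel gripper is mounted at the origin on a cart in front of the work surface, level with it; the furniture and walls round the work are solid. World frame = base frame: x ahead of the robot, y to its left, z up, the work surface at z = 0. Lengths are in m, angles in rad, forces in N, time in s.
With the tool pointing down it reaches from about 0.425 to 0.95 m from the base axis. Payload 4.7 kg.
Tool frame: the origin (TCP) lies at the very end of the fingers, on their centre line; the grasp point (between the pads) lies 19 mm behind it; z points along the fingers, y is the line along which they close (so a half turn about z gives the same grasp; the last joint's range is limited). The gripper opens to 85 mm and grips with 20 to 120 N. Pads are 22 mm wide; open, the fingers measure 114 mm over their backs; the gripper's body (76 mm by 85 mm) begins 54 mm behind the grasp point. The pads swing forward as they close: fully open they stand 13 mm farther back than shut.
Start: joints at [1.102, 0.469, -0.049, 1.532, 0.024, 1.141, -0.082], TCP at [0.287, -0.611, 0.231] pointing down, gripper open.
Joint ranges: [-2.59, 2.59], [-0.33, 1.99], [-1.39, 1.29], [0.1, 2.45], [-1.04, 4.18], [0.21, 1.99], [-2.66, 2.66]. Speed limits (rad/s): [2.57, 2.57, 3.14, 3.14, 3.14, 3.14, 3.14].

### API

Orientations are given as a unit quaternion [w, x, y, z].
In Python, from cell import arm gives the robot as it stands.
- The arm moves only by the tool arm_command, never from a script. Its argument "commands" is a list of rows, each a list of 7 numbers: the shift along the tool's x, y, z in units of 30 mm (1.0 is 30 mm), then the turn, a rotation vector about the tool's x, y, z in units of 8 degrees (1.0 is 8 degrees), then the closure, from 0 (fully open) to 1 (shut). In form: [[dx, dy, dz, rx, ry, rz, grip], ...]. A call has 1 to 8 rows; each row is the pose to reach, as a shift and turn from the pose commanded when the call began, along the tool's axes at that moment; what a row does not reach only later rows make up. A row lasts 1/8 s, in which the tool goes at most 62.5 mm and 10.7 degrees, less where a joint would pass 70% of its speed; a pose out of reach is approached as far as the arm can. A call with a gripper value outside its range is refused whole. The fingers move at their own pace and stop on an object; the grip force is fixed at half the most. Time passes only in rows, so rows that repeat a pose let the fingers close. It gives the time, the measured TCP pose, the force, the opening and the grip force at its end, in the units of the state.
- arm.observe(): the state, without advancing time (a new reading comes with each control period).
- arm.snapshot(name): name is "scene" or "top" or "wrist"; returns the picture (480x640x3 uint8, red, green, blue); there is no depth.
- arm.camera_params(name): a dict with "fx", "fy", "cx", "cy" (pixels), "world_from_camera" (4x4, takes a point from camera to world coordinates). Camera axes: x right, y down, z forward; pixel columns grow to the right and rows downward; lengths in m; the calibration is good to about 2 mm. A picture is of the moment at which its call begins: read the wrist's pose just before it. camera_params takes no time and is no camera call; for the wrist camera it gives the pose at the moment of the call.
- arm.finish_job(): hands the job in; it is judged then, once.
The state is a dict: "clock": time; "joint_pos": joint angles; "joint_vel": joint speeds; "tau": joint torques, N m; "ee_pos": TCP position; "tcp_rot": TCP orientation; "force": force on the tool from outside, world axes, zero at the start; "torque": the same for the moment, N m; "width": finger opening in m; "grasp_force": force on a finger pad.
Only numpy, scipy, OpenCV 4.12 (cv2) and the standard library are available. Lean on these libraries where they do the work, as an engineer would, in place of code of your own. Each camera call takes 0.05 s, during which the arm holds its last target. There are 200 camera calls.

### The job

Press the snap tab of the terminal housing fully in, flush with the deck, while the cover is still in its seat. Then push the released cover along its guides, off its seat and onto the flat deck, until the row of terminals is completely uncovered, and leave it lying there. Only press and push: do not lift the cover, and leave the three loose fittings around the housing where they are.

Things in the scene. Friction and masses are not known exactly. Their poses are not given: they have to be found in the camera images.
- housing: grey open-topped terminal housing fixed to the table, 212 mm long (its x from -120 to +92 mm), 100 mm wide; four screw feet reach y = +-66 mm, cable glands y = +69 mm. Origin in its underside on the table, z up, x the direction in which the cover is pushed off. Side walls 50 mm high, inner faces at y = +-44 mm, guide the cover; end wall behind the seat 47 mm high
- seat (a point): centre of the cover's seat, housing x = -69, y = 0, z = 40 mm. The seat is the well with the terminals, x -115 to -30 mm, closed by the cover at the start. Over it aluminium lips reach in from the side walls to y = +-36 mm (undersides 50 mm, tops 53 mm above the table), so the cover cannot be lifted out there
- deck (a point): middle of the flat deck in front of the seat, housing x = 27.5, y = 0, z = 40 mm. The deck runs level from x = -30 to +85 mm, 40 mm above the table, with the snap tab in it; an end wall at x = +85 mm, 50 mm high, stops the cover
- tab (a joint): how far the snap tab is pressed in, m: 0 at the start (standing 12 mm proud of the deck, blocking the cover), 0.012 fully in, flush with the deck. It moves straight down, needs about 4 N, stops hard at 0.012 and stays where it is left; it must be at least 0.0105 in for the cover to pass over it
- tab_top (a point): centre of the top of the snap tab, a black ribbed rectangular block 40 mm long (along the housing's x) by 34 mm wide in a slot of the deck, just in front of the cover's leading edge; at the housing's x = -2, y = 0 mm, 52 mm above the table while out, 40 mm when in
- cover: loose white plastic cover, about 0.15 kg, 90 mm long (x) by 84 mm wide by 8 mm thick, on two runners; origin in the centre of its underside, axes as the housing's. It starts in the seat (housing x = -69, z = 40 mm), its top 48 mm above the table, and slides level along the housing's x. Terminals completely uncovered once its origin is past x = +15 mm; the end wall stops it at +40 mm
- push_face (a point): middle of the upright push face of the thumb wedge on the cover: 50 mm wide, looking to the cover's -x, 10 mm behind the cover's centre, from the cover's top (8 mm) to 24 mm above its underside; this point 16 mm above the underside (56 mm above the table). The wedge slopes down from it towards +x; behind it 35 mm of the cover's flat top are free
- valve: loose small solenoid valve, 23 x 50 x 58 mm, standing on the table at the housing's +y side; origin in the middle of its underside. Not to be moved
- tee: loose black tee fitting with blue rings, 35 x 54 x 17 mm, lying at the housing's -y side; origin in the middle of its underside. Not to be moved
- elbow: loose black elbow fitting, 18 x 35 x 32 mm, at the housing's -y side; origin in the middle of its underside. Not to be moved
Not all that is in view belongs to the job. What is meant by the cover is not purple or red, and is the larger of those in its own colour.

How it is judged:
On the way:
1. the snap tab is pressed in (at least 10.5 of 12 mm) while the cover is still in its seat (value of joint tab above 0.0105 m and x of cover in the frame of housing below -0.055 m), for 0.1 s.
At the end, for the whole second after the job is handed in: the tab is still in (at least 10.5 of 12 mm) and the cover lies flat and at rest on the deck between its guides, past the edge of the well so that the terminals are completely uncovered (its centre 15 to 45 mm past the housing's origin, within 6 mm sideways and 4 mm in height) (value of joint tab above 0.0105 m and x of cover in the frame of housing between 0.015 and 0.045 m and y of cover in the frame of housing between -0.006 and 0.006 m and z of cover in the frame of housing between 0.036 and 0.044 m and angle between cover's own z axis and vertical below 0.06 rad and linear speed of cover below 0.01 m/s); the robot touches nothing.
It fails at once if the cover is lifted more than 12 mm or tipped over 0.3 rad (z of cover in the frame of housing above 0.052 m or angle between cover's own z axis and vertical above 0.3 rad).
It fails at once if a loose fitting is moved by more than 20 mm (distance of any of valve, tee, elbow from where it was at the start of the episode above 0.02 m).
It also fails if it takes over 40 s, if anything falls off the work surface, if the arm or the gripper's body presses on something with over 40 N, if the wrist force passes 120 N, or if a joint passes its speed limit or range.

## Working session

There is one attempt and no reset: what is moved stays moved. The work goes in short steps, Python scripts to look and compute and a tool call to move; the robot and the scene stay as the last step left them, time stands still between calls to the robot, and variables do not carry over. Pictures are saved under pics/ and viewed, at most 10 in all, crops included, and the job is handed in when it is done.

Besides the shell and the picture viewer there is one more tool, called after "Emit:" as name([rows], argument=value, ...), one row to a line, values as JSON. arm_command: Moves the arm, as the interface text tells. Its arguments: {"type":"object","properties":{"commands":{"type":"array"}},"required":["commands"]}

```bash
mkdir -p pics; ls
python3 - <<'E'
from cell import arm
import cv2
for n in ("scene","top"):
    im=arm.snapshot(n); cv2.imwrite(f"pics/{n}0.png",im[:,:,::-1]); p=arm.camera_params(n); print(n,p)
s=arm.observe(); print(s["clock"],s["ee_pos"],s["tcp_rot"],s["force"])
E
```

```text
pics
scene {'fx': 584.3236083989225, 'fy': 584.3236083989225, 'cx': 321.63810342618626, 'cy': 238.96561447472934, 'world_from_camera': array([[-0.82895232, -0.39783418,  0.39314886,  0.21086678],
       [-0.55920608,  0.60364106, -0.5682482 ,  0.48393085],
       [-0.01125224, -0.6909019 , -0.72286095,  0.68314001],
       [ 0.        ,  0.        ,  0.        ,  1.        ]])}
top {'fx': 487.89554677170554, 'fy': 487.89554677170554, 'cx': 318.57733381984116, 'cy': 241.35330813684058, 'world_from_camera': array([[ 0.00359748, -0.99546741,  0.09503524,  0.47059167],
       [-0.99993804, -0.00458216, -0.01014495,  0.0169168 ],
       [ 0.01053443, -0.09499285, -0.99542221,  0.91903111],
       [ 0.        ,  0.        ,  0.        ,  1.        ]])}
0.1 [ 0.28717506 -0.61028345  0.23035258] [-8.56337603e-04  9.75918873e-01  2.18131993e-01 -2.29791638e-04] [ 0.89462814 -0.52334913 -0.33840328]
```

View pics/scene0.png

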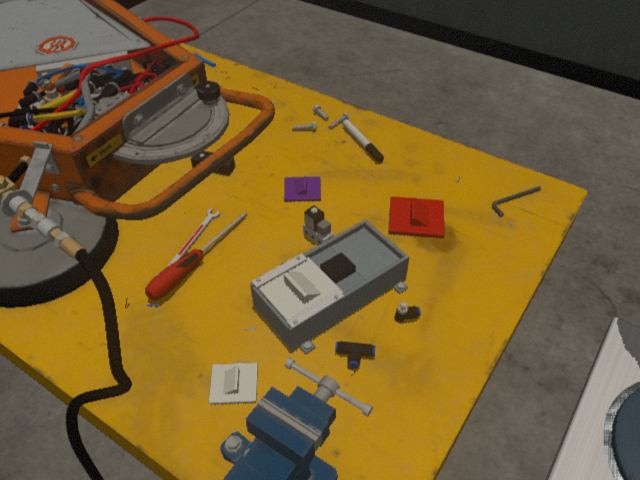

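View pics/top0.png

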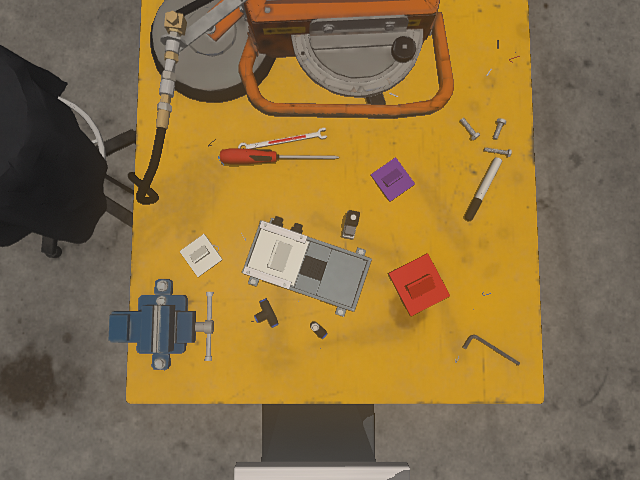

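The whites are the cover in the housing seat, top view (278,256), and a smaller loose decoy at (201,255). The seated one is larger and lies in the seat, so it fits the description. The purple and red ones are excluded. I'll confirm it in a crop and measure.

```bash
cat > h.py <<'E'
import numpy as np, cv2
from cell import arm
def ray(n,px,z,p=None):
    p=p or arm.camera_params(n); T=p["world_from_camera"]
    px=np.atleast_2d(px).astype(float)
    d=np.c_[(px[:,0]-p["cx"])/p["fx"],(px[:,1]-p["cy"])/p["fy"],np.ones(len(px))]@T[:3,:3].T
    o=T[:3,3]; return o+d*((z-o[2])/d[:,2])[:,None]
def proj(n,X,p=None):
    p=p or arm.camera_params(n); T=np.linalg.inv(p["world_from_camera"])
    c=np.atleast_2d(X)@T[:3,:3].T+T[:3,3]
    return np.c_[c[:,0]/c[:,2]*p["fx"]+p["cx"],c[:,1]/c[:,2]*p["fy"]+p["cy"]]
E
python3 - <<'E'
import cv2
from h import *
im=cv2.imread("pics/top0.png"); x0,y0=170,190
hsv=cv2.cvtColor(im,cv2.COLOR_BGR2HSV)
c=cv2.resize(im[y0:y0+150,x0:x0+210],None,fx=3.8,fy=3.8,interpolation=cv2.INTER_CUBIC)
cv2.imwrite("pics/crop0.png",c)
m=((hsv[:,:,1]<90)).astype(np.uint8); 
mm=np.zeros_like(m); mm[205:330,228:385]=m[205:330,228:385]
mm=cv2.morphologyEx(mm,cv2.MORPH_OPEN,np.ones((15,15)))
cs,_=cv2.findContours(mm,cv2.RETR_EXTERNAL,cv2.CHAIN_APPROX_NONE)
k=max(cs,key=cv2.contourArea); r=cv2.minAreaRect(k); b=cv2.boxPoints(r); print(r,b)
W=ray("top",b,0.05); print(W, [np.linalg.norm(W[i]-W[i-1]) for i in range(4)])
# whites: dark-free bright mask
w=((hsv[:,:,1]<40)&(hsv[:,:,2]>190)).astype(np.uint8)
cs,_=cv2.findContours(w[200:330,160:390].copy(),cv2.RETR_EXTERNAL,cv2.CHAIN_APPROX_NONE)
for k in cs:
    if cv2.contourArea(k)>200: print(cv2.minAreaRect(k+np.array([160,200])))
E
```

```text
((306.35003662109375, 265.95001220703125), (118.26917266845703, 59.76704025268555), 18.434947967529297) [[240.80003 275.6    ]
 [259.70004 218.90002]
 [371.90002 256.30002]
 [353.00003 313.     ]]
[[ 0.49187849  0.14586197  0.05      ]
 [ 0.59355927  0.1138931   0.05      ]
 [ 0.52717929 -0.08728678  0.05      ]
 [ 0.42674176 -0.05318864  0.05      ]] [np.float64(0.20943719712306152), np.float64(0.1065879432260292), np.float64(0.21184816502575365), np.float64(0.10606781725571511)]
((200.35809326171875, 255.10134887695312), (31.270614624023438, 29.759395599365234), 54.462318420410156)
((276.35076904296875, 255.00616455078125), (51.69805145263672, 55.580955505371094), 19.440034866333008)
```

View pics/crop0.png

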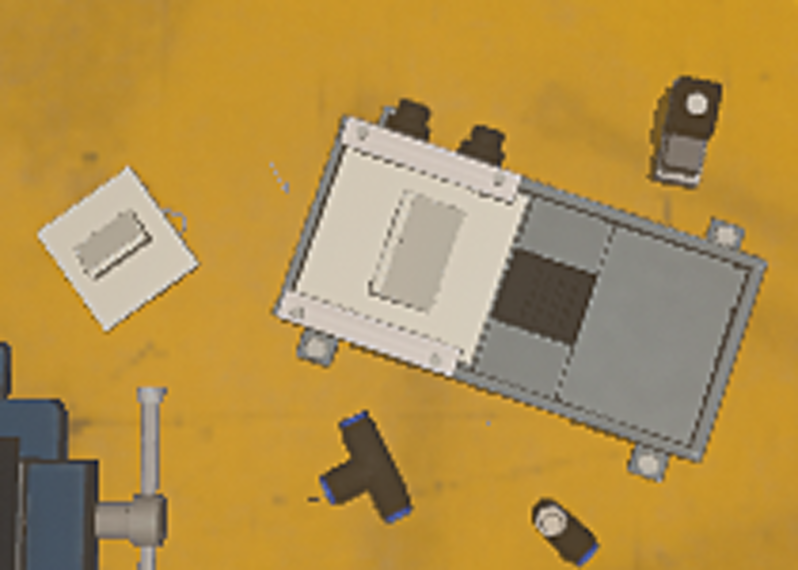

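Crop: the seated cover is the larger white one, centred at crop (410,250), with the thumb wedge on it and the lips over it. The black tab is at crop (545,297) and the rim corners are clear. The decoy at crop (118,248) is loose and smaller. Next I compute the housing frame.

```bash
cat >> h.py <<'E'
from scipy.spatial.transform import Rotation as R
def rot(s): q=s["tcp_rot"]; return R.from_quat([q[1],q[2],q[3],q[0]])
def delta(target,yaw,s=None):
    """row units from now to a tool-down pose with tool x at world angle yaw"""
    s=s or arm.observe(); r=rot(s)
    c,n=np.cos(yaw),np.sin(yaw)
    t=R.from_matrix(np.array([[c,n,0],[n,-c,0],[0,0,-1.]]))
    return np.round(np.r_[r.inv().apply(np.array(target)-s["ee_pos"])/.03,np.degrees((r.inv()*t).as_rotvec())/8],2)
E
python3 - <<'E'
from h import *
crop=lambda a:(np.array(a,float)+.5)/3.8-.5+np.array([170,190])
C=ray("top",crop([[765,262],[698,460]]),.05); L=ray("top",crop([[343,118],[277,315]]),.05)
print(C,L,np.linalg.norm(C.mean(0)-L.mean(0)))
ex=(C.mean(0)-L.mean(0)); yaw=np.arctan2(ex[1],ex[0]); print("yaw",np.degrees(yaw))
u=np.array([np.cos(yaw),np.sin(yaw),0])
print("origin from rims", C.mean(0)-.092*u, L.mean(0)+.12*u)
im=cv2.imread("pics/top0.png"); g=cv2.cvtColor(im,cv2.COLOR_BGR2GRAY)
m=np.zeros_like(g); m[250:290,292:335]=(g[250:290,292:335]<75)*1
m=cv2.morphologyEx(m,cv2.MORPH_OPEN,np.ones((5,5)))
cs,_=cv2.findContours(m,0,1); k=max(cs,key=cv2.contourArea); r=cv2.minAreaRect(k); print(r)
t=ray("top",[r[0]],.052)[0]; print("tab",t,"origin",t+.002*u)
print(delta([t[0],t[1],.16],yaw+np.pi))
E
```

```text
[[ 0.52309651 -0.08555618  0.05      ]
 [ 0.43079673 -0.05375955  0.05      ]] [[0.59033108 0.11349557 0.05      ]
 [0.49733597 0.14290367 0.05      ]] 0.208857470552699
yaw -108.67813078166681
origin from rims [0.50640975 0.01749673 0.05      ] [0.50540335 0.01451971 0.05      ]
((312.6499938964844, 267.54998779296875), (23.084625244140625, 18.973663330078125), 18.434947967529297)
tab [0.50658618 0.01843923 0.052     ] origin [0.50594568 0.01654457 0.052     ]
[ 1.554e+01 -1.584e+01  2.370e+00 -1.000e-02 -0.000e+00 -5.770e+00]
```

Emit:
arm_command([
  [1, -1.02, 0, 0, 0, -0.4, 1],
  [2.3, -2.35, 0, 0, 0, -0.9, 1],
  [3.7, -3.77, 0, 0, 0, -1.4, 1],
  [5.1, -5.2, 0, 0, 0, -1.9, 1],
  [6.5, -6.63, 0, 0, 0, -2.4, 1],
  [7.9, -8.05, 0, 0, 0, -2.9, 1],
  [9.3, -9.48, 0, 0, 0, -3.4, 1],
  [10.5, -10.7, 0, 0, 0, -3.9, 1],
])

```text
clock: 1.1
ee_pos: [0.436, -0.1838, 0.2312]
tcp_rot: [-0.0, 0.88, 0.474, -0.0]
force: [1.8, 0.4, -0.1]
width: -0.0001
grasp_force: 0.0
```

Run:
```python
from h import *
s=arm.observe(); print(s["clock"],s["ee_pos"],s["width"],delta([.5066,.018,.15],np.radians(71.4),s))
```

```text
1.1 [ 0.4360054  -0.18378795  0.23124119] -5.262023653448623e-05 [ 6.91 -1.74  2.71 -0.    0.   -1.85]
```

Emit:
arm_command([
  [1.7, -0.43, 0, 0, 0, -0.5, 1],
  [3.4, -0.86, 0, 0, 0, -1, 1],
  [5.1, -1.3, 0.6, 0, 0, -1.5, 1],
  [6.5, -1.64, 1.7, 0, 0, -1.85, 1],
  [6.91, -1.74, 2.7, 0, 0, -1.85, 1],
  [6.91, -1.74, 2.7, 0, 0, -1.85, 1],
])

```text
clock: 1.85
ee_pos: [0.5052, 0.0162, 0.1482]
tcp_rot: [-0.002, 0.812, 0.583, -0.002]
force: [-0.1, 0.1, 0.1]
width: -0.0
grasp_force: 0.0
```

Run:
```python
from h import *
s=arm.observe(); p=arm.camera_params("wrist"); im=arm.snapshot("wrist"); cv2.imwrite("pics/w1.png",im[:,:,::-1])
u=np.array([np.cos(np.radians(-108.6)),np.sin(np.radians(-108.6)),0]); v=np.array([-u[1],u[0],0]); o=np.array([.506,.0163,0])
print(s["clock"],s["ee_pos"],s["force"]); 
print(proj("wrist",[o+u*a+v*b+[0,0,c] for a,b,c in [(-2,0,.052),(.018,.017,.052),(.018,-.017,.052),(.092,.05,.05),(.092,-.05,.05),(-.03,.036,.053),(-.03,-.036,.053)]][1:],p).round())
print(proj("wrist",[s["ee_pos"]],p))
np.savez("w1.npz",T=p["world_from_camera"]); print(p)
```

```text
1.85 [0.50519711 0.01623967 0.14821352] [-0.14083489  0.05313823  0.10963025]
[[349. 264.]
 [299. 264.]
 [391. 357.]
 [257. 356.]
 [379. 195.]
 [269. 195.]]
[[322.33258855 300.35618976]]
{'fx': 367.7025079429468, 'fy': 367.7025079429468, 'cx': 321.89931058773846, 'cy': 238.49260339073678, 'world_from_camera': array([[ 0.94719904, -0.30771096, -0.09015513,  0.527155  ],
       [-0.32060884, -0.91317345, -0.25164302,  0.07949793],
       [-0.00489396,  0.26726056, -0.96361187,  0.2914687 ],
       [ 0.        ,  0.        ,  0.        ,  1.        ]])}
```

View pics/w1.png

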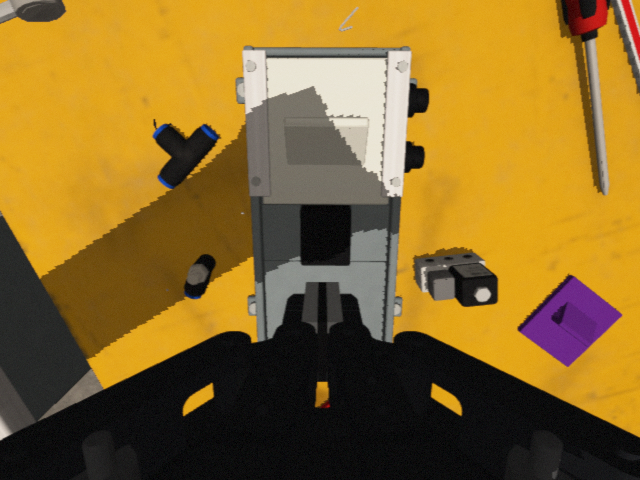

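The wrist view shows the tab at x 301–351, y 205–265, within 2 px of the projected frame. The push face is near y 120, and the shut fingers are clear at (322,300). Next I compute the press move.

Run:
```python
from h import *
s=arm.observe(); print(s["ee_pos"],delta([.5076,.0179,.056],np.radians(71.4),s))
```

```text
[0.50632381 0.01522697 0.14968738] [ 0.1   0.02  3.12 -0.02  0.01 -0.02]
```

Emit:
arm_command([
  [0.1, 0, 1, 0, 0, 0, 1],
  [0.1, 0, 2, 0, 0, 0, 1],
  [0.1, 0, 2.8, 0, 0, 0, 1],
  [0.1, 0, 3.1, 0, 0, 0, 1],
  [0.1, 0, 3.1, 0, 0, 0, 1],
  [0.1, 0, 3.1, 0, 0, 0, 1],
])

```text
clock: 2.65
ee_pos: [0.509, 0.018, 0.0586]
tcp_rot: [0.001, 0.813, 0.582, 0.001]
force: [-0.3, -0.1, -0.3]
width: 0.0001
grasp_force: 0.0
```

Emit:
arm_command([
  [0, 0, 0.1, 0, 0, 0, 1],
  [0, 0, 0.2, 0, 0, 0, 1],
  [0, 0, 0.3, 0, 0, 0, 1],
  [0, 0, 0.4, 0, 0, 0, 1],
  [0, 0, 0.45, 0, 0, 0, 1],
  [0, 0, 0.45, 0, 0, 0, 1],
  [0, 0, 0.45, 0, 0, 0, 1],
])

```text
clock: 3.52
ee_pos: [0.508, 0.0183, 0.0437]
tcp_rot: [-0.0, 0.813, 0.582, 0.0]
force: [0.8, -0.3, 0.7]
width: -0.0
grasp_force: 0.5
```

Emit:
arm_command([
  [0, 0, 0.08, 0, 0, 0, 1],
  [0, 0, 0.12, 0, 0, 0, 1],
  [0, 0, 0.12, 0, 0, 0, 1],
  [0, 0, 0.12, 0, 0, 0, 1],
])

```text
clock: 4.03
ee_pos: [0.508, 0.0183, 0.0401]
tcp_rot: [-0.0, 0.813, 0.582, 0.0]
force: [1.5, 1.2, 1.0]
width: 0.0002
grasp_force: 0.7
```

Emit:
arm_command([
  [0, 0, 0.05, 0, 0, 0, 1],
  [0, 0, 0.1, 0, 0, 0, 1],
  [0, 0, 0.1, 0, 0, 0, 1],
  [0, 0, 0.1, 0, 0, 0, 1],
])

```text
clock: 4.53
ee_pos: [0.5082, 0.0182, 0.0398]
tcp_rot: [0.001, 0.813, 0.582, -0.0]
force: [-7.1, -0.7, 27.4]
width: -0.0003
grasp_force: 13.5
```

It stopped hard at z = 39.8 mm with 27 N, so the tab is flush. Next I rise and go back behind the push face.

Emit:
arm_command([
  [0, 0, -0.8, 0, 0, 0, 1],
  [0, 0, -1.7, 0, 0, 0, 1],
  [1, 0, -1.8, 0, 0, 0, 1],
  [2.3, 0, -1.8, 0, 0, 0, 1],
  [3.15, 0, -1.8, 0, 0, 0, 1],
  [3.15, 0, -1.8, 0, 0, 0, 1],
  [3.15, 0, -1.8, 0, 0, 0, 1],
])

```text
clock: 5.4
ee_pos: [0.5376, 0.1064, 0.0906]
tcp_rot: [0.0, 0.813, 0.582, -0.001]
force: [-0.8, 0.5, -0.5]
width: -0.0
grasp_force: 0.0
```

Run:
```python
from h import *
s=arm.observe(); a=np.radians(-108.6); u=np.array([np.cos(a),np.sin(a),0]); v=np.array([-u[1],u[0],0]); o=np.array([.507,.016,0])
d=s["ee_pos"]-o; print(s["clock"],"housing xy",d@u,d@v,s["ee_pos"][2],s["force"])
for n in("scene","wrist"):
    im=arm.snapshot(n)[:,:,::-1]
    if n=="scene":
        im=cv2.resize(im[200:360,230:430],None,fx=3,fy=3)
    cv2.imwrite(f"pics/{n}2.png",im)
```

```text
5.4 housing xy -0.09543542233851657 0.00019137011481088054 0.09058277255143525 [-0.81108869  0.54062064 -0.48328424]
```

View pics/scene2.png

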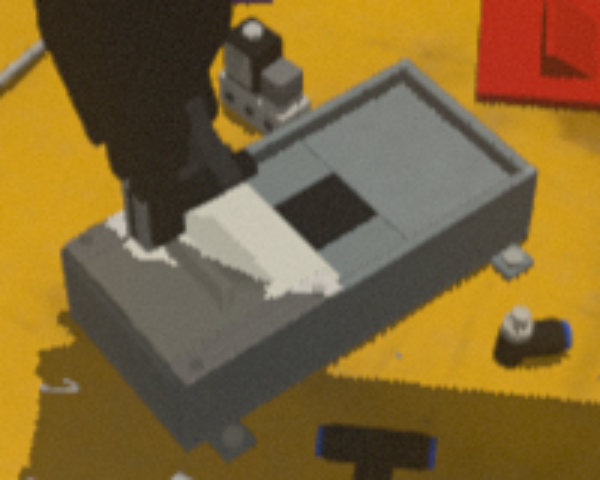

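View pics/wrist2.png

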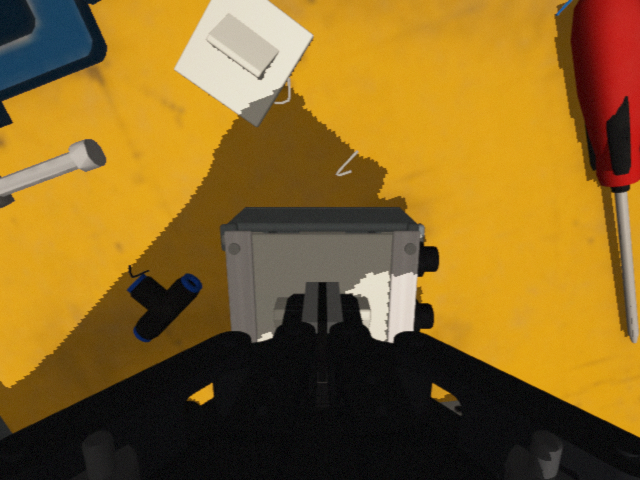

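Scene crop: the tab is flush, a flat black square at crop (325,210), and the fingers hang behind the wedge. Wrist view: the fingers at column 322 are centred between the rims (223–423). Next I descend behind the wedge.

Emit:
arm_command([
  [0.03, 0, 0.5, 0, 0, 0, 1],
  [0.03, 0, 0.8, 0, 0, 0, 1],
  [0.03, 0, 1, 0, 0, 0, 1],
  [0.03, 0, 1.15, 0, 0, 0, 1],
  [0.03, 0, 1.22, 0, 0, 0, 1],
  [0.03, 0, 1.22, 0, 0, 0, 1],
])

```text
clock: 6.25
ee_pos: [0.5388, 0.1086, 0.0546]
tcp_rot: [0.0, 0.813, 0.582, 0.0]
force: [-0.2, -0.3, -0.8]
width: 0.0004
grasp_force: 0.0
```

Emit:
arm_command([
  [-0.15, 0, 0.05, 0, 0, 0, 1],
  [-0.35, 0, 0.05, 0, 0, 0, 1],
  [-0.55, 0, 0.05, 0, 0, 0, 1],
  [-0.75, 0, 0.05, 0, 0, 0, 1],
  [-0.95, 0, 0.05, 0, 0, 0, 1],
  [-1.15, 0, 0.05, 0, 0, 0, 1],
  [-1.35, 0, 0.05, 0, 0, 0, 1],
  [-1.5, 0, 0.05, 0, 0, 0, 1],
])

```text
clock: 7.25
ee_pos: [0.5242, 0.0655, 0.0532]
tcp_rot: [0.0, 0.813, 0.582, 0.0]
force: [-0.6, 0.8, 0.1]
width: 0.0003
grasp_force: 0.5
```

Run:
```python
from h import *
s=arm.observe(); a=np.radians(-108.6); u=np.array([np.cos(a),np.sin(a),0]); v=np.array([-u[1],u[0],0]); o=np.array([.507,.016,0])
d=s["ee_pos"]-o; print(s["clock"],"housing xy",d@u,d@v,s["ee_pos"][2],s["force"],s["force"]@u)
im=arm.snapshot("scene")[:,:,::-1]; cv2.imwrite("pics/scene3.png",cv2.resize(im[200:360,230:430],None,fx=3,fy=3))
```

```text
7.25 housing xy -0.0524437512869657 0.0005073335306564343 0.05319095273567062 [-0.57560841  0.79461944  0.09616846] -0.569519543504369
```

View pics/scene3.png

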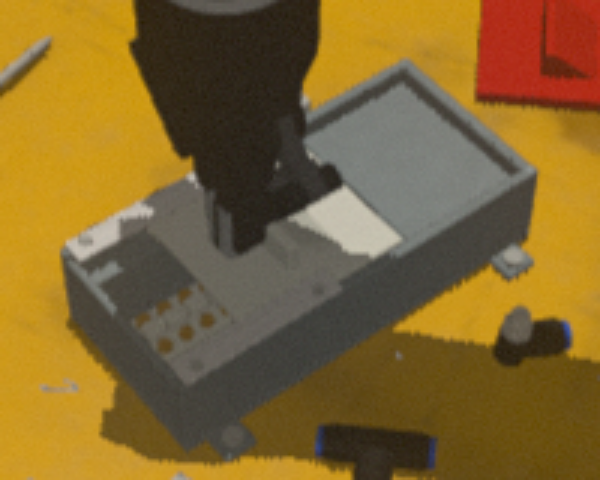

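The cover is sliding over the tab, and terminals are appearing at crop (180,320). I'll continue the push.

Emit:
arm_command([
  [-0.25, 0, 0, 0, 0, 0, 1],
  [-0.55, 0, 0, 0, 0, 0, 1],
  [-0.85, 0, 0, 0, 0, 0, 1],
  [-1.15, 0, 0, 0, 0, 0, 1],
  [-1.45, 0, 0, 0, 0, 0, 1],
  [-1.75, 0, 0, 0, 0, 0, 1],
  [-1.95, 0, 0, 0, 0, 0, 1],
  [-2.1, 0, 0, 0, 0, 0, 1],
])

```text
clock: 8.3
ee_pos: [0.5037, 0.0058, 0.053]
tcp_rot: [0.0, 0.813, 0.582, -0.0]
force: [0.5, 1.4, 0.9]
width: 0.0002
grasp_force: 0.7
```

Emit:
arm_command([
  [0, 0, 0, 0, 0, 0, 1],
  [0.2, 0, 0, 0, 0, 0, 1],
  [0.4, 0, 0, 0, 0, 0, 1],
  [0.5, 0, -1, 0, 0, 0, 1],
  [0.5, 0, -2.5, 0, 0, 0, 1],
  [2, 0, -4, 0, 0, 0, 1],
  [4, 0, -5.5, 0, 0, 0, 1],
  [5, 0, -5.5, 0, 0, 0, 1],
])

```text
clock: 9.3
ee_pos: [0.5539, 0.1515, 0.2215]
tcp_rot: [0.001, 0.813, 0.583, 0.003]
force: [0.5, -0.4, 0.0]
width: 0.0
grasp_force: 0.0
```

Run:
```python
from h import *
s=arm.observe(); a=np.radians(-108.6); u=np.array([np.cos(a),np.sin(a),0]); v=np.array([-u[1],u[0],0]); o=np.array([.507,.016,0])
d=s["ee_pos"]-o; print(s["clock"],"housing xy",d@u,d@v,s["ee_pos"][2],s["force"])
p=arm.camera_params("scene"); im=arm.snapshot("scene")[:,:,::-1].copy()
for x in(-.015,.075):  # expected cover end edges if origin is at x=+30 mm
    q=proj("scene",[o+u*x+v*b+[0,0,.048] for b in(-.042,.042)],p); print(x,((q-[230,200])*3).round())
cv2.imwrite("pics/scene4.png",cv2.resize(im[200:360,230:430],None,fx=3,fy=3))
```

```text
9.3 housing xy -0.14339638371617075 0.0012649840857457447 0.22150443152262098 [ 0.51703119 -0.39102616  0.02621517]
-0.015 [[355. 266.]
 [246. 160.]]
0.075 [[499. 177.]
 [387.  80.]]
```

View pics/scene4.png

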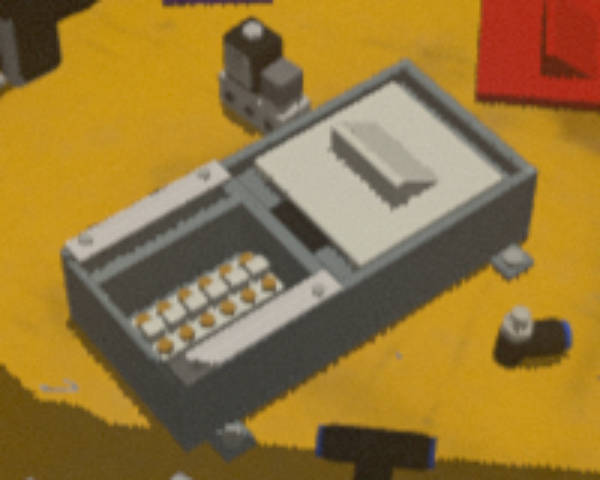

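The cover lies flat on the deck. Its rear edge runs (255,160)–(360,265), which puts its origin at about x = +32 mm. All the terminals are uncovered, the fittings have not moved, and the robot is clear.

```bash
python3 -c "
from cell import arm
print(arm.finish_job())"
```

```text
the job is handed in; nothing more can be done
None
```

The snap tab is pressed flush and the cover lies flat on the deck at about x = +32 mm (15–45 mm allowed) with the terminals fully uncovered; the job was handed in at about 9.4 s, and no verdict was returned.

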